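Release the grill plate and stop it with the other finger

ROBOT

A 6-joint arm with a two-finger parallel gripper is mounted at the origin on the work surface. World frame = base frame: x ahead of the robot, y to its left, z up, the work surface at z = 0. Lengths are in mm, angles in rad, forces in N, time in s.
With the tool pointing down it reaches from about 400 to 925 mm from the base axis. Payload 12.5 kg.
Tool frame: the origin (TCP) lies where the fingers leave the gripper's body, on its centre line; the fingertips stand 78 mm ahead of it and the grasp point (between the pads) lies 59 mm ahead of it (env.tip_extent is the distance from the TCP to the fingertips, in mm); z points along the fingers, y is the direction in which the jaws open and shut (so a half turn about z gives the same grasp; the last joint's range is limited). The gripper opens to 95 mm and grips with 3 to 60 N. Pads are 20 mm wide; open, the fingers measure 119 mm over their backs; the gripper's body (75 mm by 180 mm) begins 59 mm behind the grasp point.
Start: joints at [-1.32, 0.491, 1.559, -0, 1.092, -0.106], TCP at [218.32, -585.64, 292.261] pointing down, gripper open.
Joint ranges: [-3.1, 3.1], [-0.84, 2.19], [0.05, 2.79], [-1.13, 4.28], [0.06, 2.93], [-2.69, 2.69]. Speed limits (rad/s): [2.22, 2.22, 2.79, 3.14, 3.14, 3.14].

INTERFACE

Orientations are given as [roll, pitch, yaw] about the fixed x, y, z axes, in that order (R = Rz(yaw) Ry(pitch) Rx(roll)).
In Python, from cell import env gives the robot as it stands. The module is installed in compiled form; this text tells all that it offers.
- The arm moves only by the tool play_rows, never from a script. Its argument "targets" is a list of rows, each an object with "linear": the shift along the tool's x, y, z in mm, a list of three; "turn": the turn about the tool's z in rad. A call has 1 to 20 rows; each row is the pose to reach, as a shift and turn from the pose commanded when the call began, along the tool's axes at that moment; what a row does not reach only later rows make up. A row lasts 1/8 s, in which the tool goes at most 62.5 mm and 10.7 degrees, less where a joint would pass 70% of its speed; a pose out of reach is approached as far as the arm can. A call with a gripper value outside its range is refused whole. "hand" is the finger opening in mm, from 0 to 95.1, set as the call begins (left out, the last holds). The fingers move at their own pace and stop on an object; the grip force is fixed at half the most. Time passes only in rows, so rows that repeat a pose let the fingers close. It gives the time, the measured TCP pose, the force and the opening at its end, in the units of the state.
- env.state(): the state, without advancing time (a new reading comes with each control period).
- env.read_camera(name): name is "side" or "top" or "wrist"; returns (picture, depth): 400x640x3 uint8, red, green, blue; 400x640 float32, mm along the optical axis (not along the pixel's ray), 0 where there is no reading.
- env.camera_params(name): a dict with "fx", "fy", "cx", "cy" (pixels), "R" (3x3) and "t" (3): a world point X has camera coordinates R X + t. Camera axes: x right, y down, z forward; pixel columns grow to the right and rows downward; lengths in mm; the calibration is good to about 2 mm. A picture is of the moment at which its call begins: read the wrist's pose just before it. camera_params takes no time and is no camera call; for the wrist camera it gives the pose at the moment of the call.
- env.job_done(): hands the job in, once; it reports no verdict.
The state is a dict: "t": time; "joints": joint angles; "qvel": joint speeds; "tau": joint torques, N m; "eef_pos": TCP position; "tcp_rot": TCP orientation; "ft_force": force on the tool from outside, world axes, zero at the start; "moment": the same for the moment, N m; "opening": opening from 0.0 (shut) to 1.0 (fully open).
Only numpy, scipy, OpenCV 4.12 (cv2) and the standard library are available. Lean on these libraries where they do the work, as an engineer would, in place of code of your own. Each camera call takes 0.05 s, during which the arm holds its last target.

TASK

The small sloped table grill on the counter has cooled and its black plate must come off for washing: press down the red release key at the grill's front corner with one fingertip, and with the other finger waiting just in front of the plate stop the plate as it springs up and slides forward, before it slides off the grill. Do not grip or lift the plate, and leave the lunch box, bowl, rice paddle and pitcher as they stand. Finish while holding: the key still down under one finger and the popped-up plate resting against the other.

Things in the scene. Friction and masses are not known exactly. Their poses are not given: they have to be found in the camera images.
- grill: Sloped one-person table grill, white housing about 210 x 240 mm, fixed on the counter. Origin under its middle on the counter, z up, x to its high rear: -x is the low front, -y the key side. The bed falls 20 degrees to the front. The housing's front rim ends at x = -0.098, its top edge 47 mm up. Grey corner blocks (x = -0.120 to -0.064, |y| = 0.100 to 0.150) are 30 mm high; the +y one has a dial.
- seat (a point): Point of the bed where the middle of the front lower edge of the seated plate lies; grill frame (-0.085, 0, 0.045). Its x axis points uphill along the bed, y as the grill's y, z normal to the bed.
- plate: Black grill plate, loose, 190 mm long and 190 mm wide (206 over side flanges), upright rim 18 mm high all round, about 0.45 kg, slippery. Origin: middle of the front lower edge, at seat when seated; x and y then as the grill's. When freed, sprung pins raise its front 12 mm and at once it slides forward by its weight (pushing with about 1 N) between the side cheeks until something stops it.
- release_key: Red release key, level top 30 x 30 mm, beside the plate's path. Origin: centre of its top, at rest 49 mm up at about (-0.110, -0.133) in the grill frame, 58 mm from (-0.118, -0.075), a place for the other finger. Goes down about 9 mm, rocking slightly outward, on a spring (2 N to start, 4 N fully down); frees both catches after about 6 mm, and springs back when let go.
- lunch_box_c (a point): Stainless lunch box with two grey snap latches, 181 x 121 x 64 mm; point at its centre, half-way up.
- bowl_c (a point): White ceramic bowl, 124 mm across, 58 mm high; point at its centre, half-way up.
- paddle_c (a point): Wooden rice paddle lying flat, about 204 mm long, 66 mm wide at the blade, 9 mm thick; point near its middle.
- pitcher_c (a point): Glass pitcher, 104 mm wide, 190 mm high, with a side handle; point at its centre, half-way up.
- drip_tray (a point): Middle of the top of the open steel drip tray in front of the housing, 56 mm front to back (x = -0.158 to -0.102 in the grill frame), 190 mm wide, 22 mm high, fixed. A finger can stand freely over it in front of the plate; the plate slides out above it.

How it is judged:
By the outcome, as a careful person would: the job done as asked, in the order asked, and still so for the second after the job is handed in, while the arm keeps its last pose, push and grip.
It also fails if it takes over 32 s, if anything falls off the work surface, if the arm or the gripper's body presses on something with over 40 N, if the wrist force passes 120 N, or if a joint passes its speed limit or range.

## Working session

There is one attempt and no reset: what is moved stays moved. The work goes in short steps, Python scripts to look and compute and a tool call to move; the robot and the scene stay as the last step left them, time stands still between calls to the robot, and variables do not carry over. Pictures are saved under pics/ and viewed, and the job is handed in when it is done.

Besides the shell and the picture viewer there is one more tool, called as a command line: name --argument value ..., lists and objects as JSON in quotes. play_rows: Moves the arm, as the interface text tells. Its arguments: {"type":"object","properties":{"targets":{"type":"array","items":{"type":"object","properties":{"linear":{"type":"array","items":{"type":"number"}},"turn":{"type":"number"}}}},"hand":{"type":"number"}},"required":["targets"]}

```bash
mkdir -p pics; ls; python3 - <<'E'
from cell import env
import cv2,numpy as np
s=env.state();print(s['t'],s['eef_pos'],s['tcp_rot'],s['ft_force'],s['opening'])
for n in ['side','top','wrist']:
    p=env.camera_params(n)
    im,d=env.read_camera(n); cv2.imwrite(f'pics/{n}0.png',im[:,:,::-1]); np.savez(f'{n}0.npz',im=im,d=d,**p)
    print(n,p['fx'],p['fy'],p['cx'],p['cy'],(-p['R'].T@p['t']).round(),p['R'].round(3).tolist())
E
```

```text
pics
0.0 [ 218.25723611 -585.48745606  291.65306132] [-3.14047464e+00 -7.69288809e-05  3.56757787e-01] [ 0.23648679 -0.04236527 -0.04713069] 1.0020180100276257
side 486.4602185935309 486.4602185935309 322.6708515216803 191.01829370231158 [ 799. 1031. 1380.] [[-0.955, 0.298, 0.006], [0.233, 0.76, -0.607], [-0.185, -0.578, -0.795]]
top 514.6856542074488 514.6856542074488 320.7193491068273 204.03295111703025 [ 426.   64. 1485.] [[-0.004, -1.0, 0.001], [-0.998, 0.003, -0.06], [0.06, -0.001, -0.998]]
wrist 282.4724614380878 282.4724614380878 316.62737701690685 201.57754228627007 [ 284. -563.  384.] [[0.349, -0.937, -0.0], [-0.908, -0.338, 0.247], [-0.232, -0.086, -0.969]]
```

View pics/top0.png

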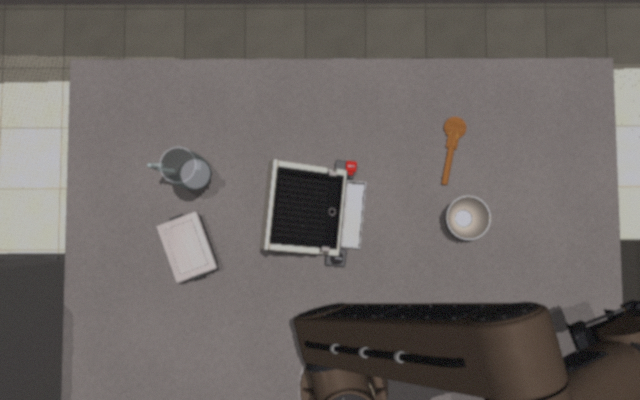

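View pics/side0.png

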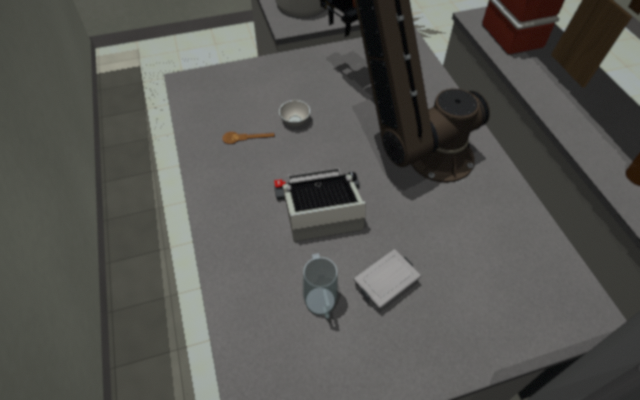

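View pics/wrist0.png

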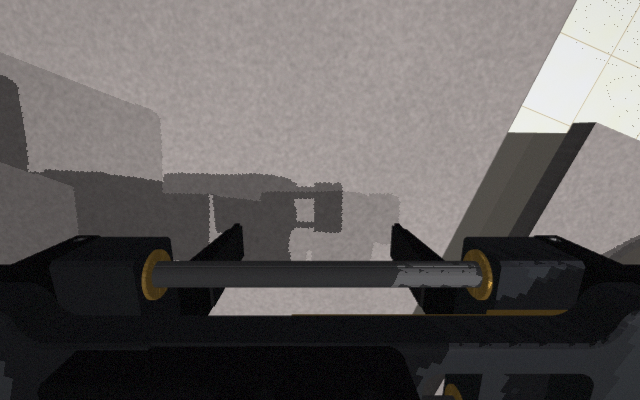

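The top view shows the grill at columns 265-350 with its low front to the right (world -y), the red key at about (351,167) and the drip tray at (355,215). The side view confirms this, with the key at (280,184). Next I'll measure these.

```bash
cat > h.py <<'E'
import numpy as np,cv2
def ray(p,uv,z):
    R,t=p['R'],p['t'];c=-R.T@t
    d=R.T@np.array([(uv[0]-p['cx'])/p['fx'],(uv[1]-p['cy'])/p['fy'],1.])
    return c+d*(z-c[2])/d[2]
def pts(p,d,m):
    v,u=np.nonzero(m&(d>0));Z=d[v,u]
    X=np.stack([(u-p['cx'])/p['fx']*Z,(v-p['cy'])/p['fy']*Z,Z],1)
    return (X-p['t'])@p['R'],u,v
def red(im):
    h=cv2.cvtColor(im,cv2.COLOR_RGB2HSV);return ((h[...,0]<8)|(h[...,0]>172))&(h[...,1]>150)&(h[...,2]>70)
E
python3 - <<'E'
from h import *
for n in ['top','side']:
    p=np.load(n+'0.npz');im,d=p['im'],p['d']
    m=red(im)
    nl,lab,st,ce=cv2.connectedComponentsWithStats(m.astype(np.uint8))
    for i in range(1,nl):
        if st[i,4]>20:
            X,u,v=pts(p,d,lab==i); print(n,st[i],ce[i],np.median(X,0).round(1),np.ptp(X,axis=0).round(), ray(p,ce[i],49).round(1))
p=np.load('top0.npz');im,d=p['im'],p['d']
X,u,v=pts(p,d,d>0)
H=np.zeros(d.shape);H[v,u]=X[:,2]
cv2.imwrite('pics/toph.png',cv2.resize(np.clip(H[140:280,250:380]*2,0,255).astype(np.uint8),None,fx=6,fy=4,interpolation=0)[:600,:800])
cv2.imwrite('pics/topz.png',cv2.resize(im[145:275,255:375,::-1],None,fx=4.5,fy=4.5,interpolation=cv2.INTER_CUBIC))
E
```

```text
top [346 161  10  14  85] [350.70588235 167.48235294] [613.3 -23.   47.9] [36. 26. 15.] [614.9 -22.4  49. ]
side [275 180  10   8  44] [278.86363636 183.56818182] [624.9 -17.   44.3] [34. 30. 15.] [625.4 -13.5  49. ]
```

View pics/topz.png

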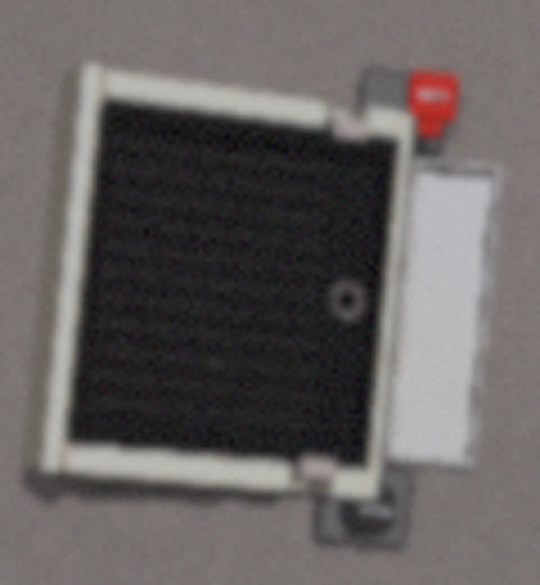

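play_rows --targets '[{"linear": [20,-13,2],"turn": -0.04},{"linear": [60,-39,6],"turn": -0.13},{"linear": [105,-68,15],"turn": -0.24},{"linear": [150,-97,25],"turn": -0.35},{"linear": [195,-126,34],"turn": -0.46},{"linear": [240,-155,43],"turn": -0.57},{"linear": [285,-184,52],"turn": -0.68},{"linear": [330,-213,60],"turn": -0.79},{"linear": [375,-242,68],"turn": -0.9},{"linear": [420,-271,76],"turn": -1.0},{"linear": [460,-297,84],"turn": -1.08},{"linear": [490,-317,90],"turn": -1.12},{"linear": [508,-328,92],"turn": -1.127},{"linear": [508,-328,92],"turn": -1.127},{"linear": [508,-328,92],"turn": -1.127}]'

```text
t: 2.02
eef_pos: [579.3, -101.4, 200.4]
tcp_rot: [-3.141, 0.0, 1.483]
ft_force: [0.8, -0.6, -0.5]
opening: 1.004
```

```bash
python3 - <<'E'
from cell import env
import cv2,numpy as np
from h import *
s=env.state();print(s['t'],s['eef_pos'],s['tcp_rot'],s['ft_force'],s['opening'],abs(s['qvel']).max())
p=env.camera_params('wrist')
im,d=env.read_camera('wrist'); cv2.imwrite('pics/w1.png',im[:,:,::-1]); np.savez('w1.npz',im=im,d=d,**p)
print((-p['R'].T@p['t']).round())
X,u,v=pts(p,d,red(im));print(np.median(X,0),X.min(0),X.max(0),u.min(),u.max(),v.min(),v.max())
E
```

```text
2.025 [ 579.25249747 -101.38462451  200.39647946] [-3.14147354e+00  2.05103885e-04  1.48316027e+00] [ 0.83081047 -0.5623259  -0.47779271] 1.0041202152702333 0.010378321697450524
[586. -34. 293.]
[619.84845214 -23.3410021   48.00511061] [599.48071406 -39.33108678  35.6948946 ] [639.21065784  -8.64162061  50.37751837] 332 379 95 131
```

View pics/w1.png

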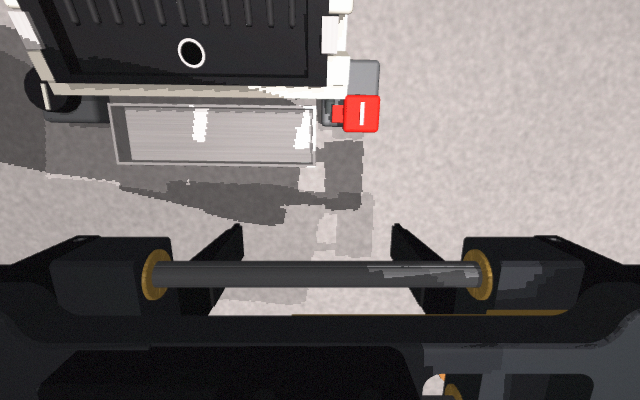

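The wrist view shows the key's square top at columns 343-379, rows 95-131. The plate's front is near row 88, and the tray spans columns 109-316, rows 103-164. Next I'll get the exact positions.

```bash
python3 - <<'E'
from h import *
p=np.load('w1.npz');im,d=p['im'],p['d']
cv2.imwrite('pics/w1z.png',cv2.resize(im[50:180,20:400,::-1],None,fx=2.1,fy=4,interpolation=cv2.INTER_CUBIC))
X,u,v=pts(p,d,red(im)); 
k=X[:,2]>46.5
k&=u>=342
Y=X[k]; r=cv2.minAreaRect(Y[:,:2].astype(np.float32));print('key',r,Y[:,2].mean(),Y.mean(0))
c=[(343+379)/2,(95+131)/2];print(ray(p,c,49))
A,_,_,_=np.linalg.lstsq(np.c_[Y[:,:2]-Y[:,:2].mean(0),np.ones(len(Y))],Y[:,2],rcond=None);print('slope',A)
# height slices in grill frame guess
a=np.pi/2-1.483;gx=np.array([np.sin(a),np.cos(a)])
W,u,v=pts(p,d,d>0)
g=cv2.cvtColor(im,cv2.COLOR_RGB2GRAY)[v,u]
# tray: z 16..26
m=(W[:,2]>19)&(W[:,2]<25)&(v>95)&(v<175)&(u>100)&(u<325)
r=cv2.minAreaRect(W[m][:,:2].astype(np.float32));print('tray rim',r,m.sum(),cv2.boxPoints(r).round(1).tolist())
for uv in [(109,104),(315,107),(316,164),(117,164)]:print('tray',uv,ray(p,uv,22).round(1))
# housing front edge: bright pixels z 40..50 near rows 80-102
for uu in range(70,330,20):
    col=d[70:104,uu]; q=[(vv,) for vv in range(75,104)]
    out=[]
    for vv in range(75,104,3):
        Z=d[vv,uu];Xc=np.array([(uu-p['cx'])/p['fx']*Z,(vv-p['cy'])/p['fy']*Z,Z]);w=(Xc-p['t'])@p['R'];out.append('%d/%d'%(w[1],w[2]))
    print(uu,out)
E
```

```text
key ((623.5184326171875, -23.972637176513672), (28.629796981811523, 29.37401580810547), 85.03128814697266) 48.22563295163146 [623.45324555 -23.86190661  48.22563295]
[623.37086005 -23.86138992  49.        ]
slope [1.84857041e-03 6.25680237e-04 4.82256330e+01]
tray rim ((488.8352355957031, -30.89580535888672), (61.46940231323242, 204.43775939941406), 82.3723373413086) 1749 [[383.3999938964844, -47.79999923706055], [586.0999755859375, -74.9000015258789], [594.2000122070312, -14.0], [391.6000061035156, 13.100000381469727]]
tray (109, 104) [399.8   5.1  22. ]
tray (315, 107) [586.1 -13.9  22. ]
tray (316, 164) [582.4 -65.6  22. ]
tray (117, 164) [392.8 -48.9  22. ]
70 ['21/64', '20/62', '18/61', '19/48', '16/48', '14/48', '12/47', '11/41', '8/42', '7/40']
90 ['20/63', '18/62', '16/62', '17/49', '15/48', '13/48', '11/47', '12/29', '9/28', '7/29']
110 ['19/64', '17/62', '15/63', '16/49', '14/47', '12/46', '9/46', '15/-1', '12/0', '10/0']
130 ['18/63', '16/62', '13/63', '14/48', '12/49', '10/47', '8/45', '13/0', '11/0', '8/-1']
150 ['16/63', '14/62', '12/61', '13/49', '11/48', '9/46', '6/47', '12/0', '9/0', '6/0']
170 ['15/61', '13/63', '11/62', '9/62', '9/49', '7/48', '5/46', '10/0', '7/0', '4/1']
190 ['14/61', '12/63', '10/62', '7/63', '8/49', '6/47', '4/45', '2/45', '5/0', '3/0']
210 ['13/60', '10/62', '8/63', '6/62', '7/47', '4/47', '2/47', '0/46', '4/0', '1/0']
230 ['12/58', '9/62', '7/62', '5/62', '5/47', '3/47', '1/47', '0/46', '2/0', '0/0']
250 ['11/57', '8/63', '6/63', '4/62', '4/48', '1/47', '0/47', '-2/46', '0/0', '-1/-1']
270 ['10/56', '6/64', '4/63', '2/63', '2/48', '0/48', '-1/47', '-3/47', '0/-1', '-3/-2']
290 ['9/54', '5/64', '3/64', '1/62', '1/49', '0/47', '-2/46', '-5/46', '-2/-1', '-5/-1']
310 ['5/64', '4/63', '2/62', '0/62', '0/48', '-2/48', '-4/47', '-6/46', '-4/-1', '-7/0']
```

View pics/w1z.png

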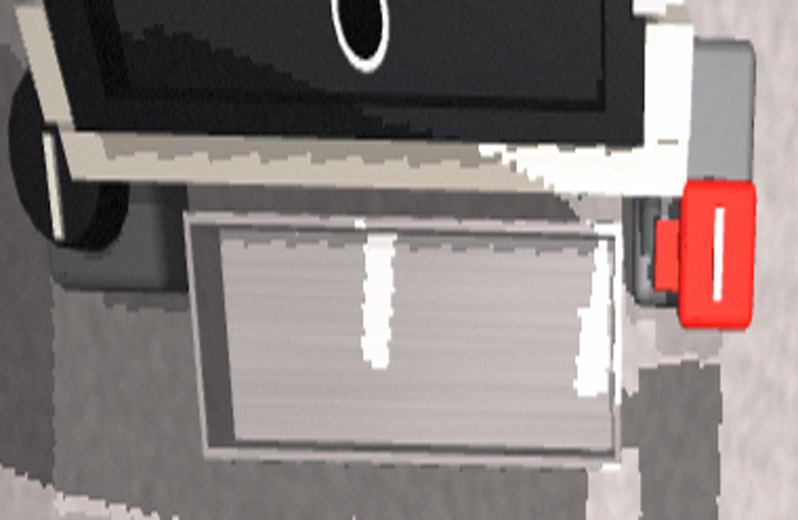

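play_rows --hand 46 --targets '[{"linear": [15,2,5],"turn": -0.03},{"linear": [40,4,15],"turn": -0.07},{"linear": [62,7,28],"turn": -0.12},{"linear": [74,8,42],"turn": -0.139},{"linear": [77,8.2,52],"turn": -0.139},{"linear": [77,8.2,55],"turn": -0.139},{"linear": [77,8.2,55],"turn": -0.139},{"linear": [77,8.2,55],"turn": -0.139}]'

```text
t: 3.08
eef_pos: [594.7, -25.4, 145.6]
tcp_rot: [3.141, 0.0, 1.622]
ft_force: [-0.3, -0.6, 0.1]
opening: 0.487
```

```bash
python3 - <<'E'
from cell import env
import cv2,numpy as np
from h import *
s=env.state();print(s['t'],s['eef_pos'],s['tcp_rot'],s['ft_force'],s['opening']*95)
P=s['eef_pos'];yaw=s['tcp_rot'][2];ty=np.array([np.sin(yaw),-np.cos(yaw)])
o=(s['opening']*95+12)/2
print('key finger',P[:2]+ty*o,'stop',P[:2]-ty*o)
for n in ['wrist','top','side']:
    p=env.camera_params(n)
    im,d=env.read_camera(n); cv2.imwrite(f'pics/{n}2.png',im[:,:,::-1]); np.savez(f'{n}2.npz',im=im,d=d,**p)
    if n=='side': cv2.imwrite('pics/side2z.png',cv2.resize(im[130:230,250:390,::-1],None,fx=5,fy=5,interpolation=cv2.INTER_CUBIC))
E
```

```text
3.075 [594.73359368 -25.39537628 145.62721765] [3.14095168e+00 2.40072202e-04 1.62199714e+00] [-0.3354107  -0.60074414  0.07610342] 46.26765029880388
key finger [623.82923967 -23.90435229] stop [565.6379477  -26.88640028]
```

View pics/wrist2.png

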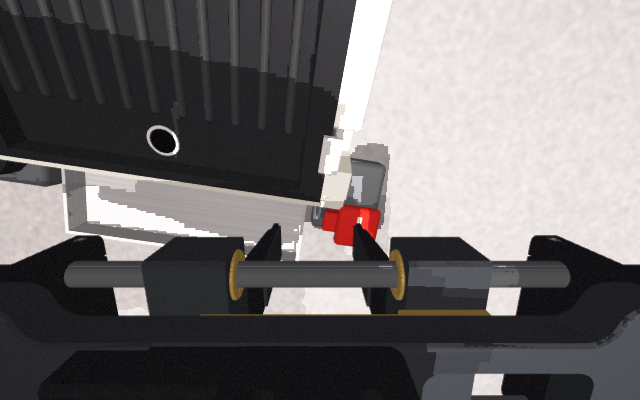

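View pics/side2z.png

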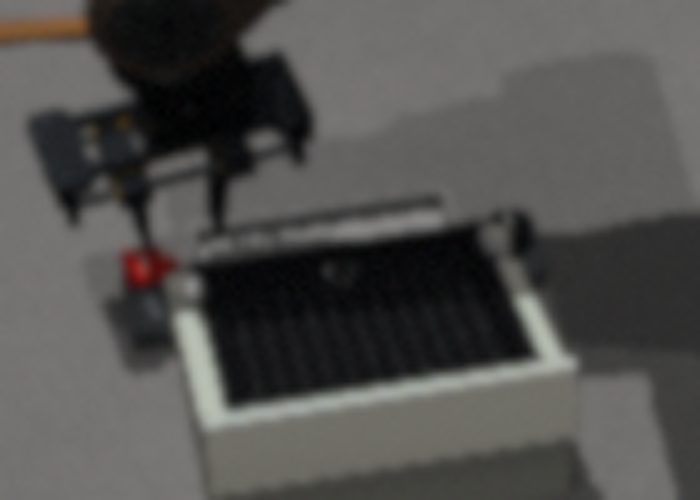

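The wrist view shows the right finger tip at about (355,225) over the red key, and the left tip at about (278,225) over the tray in front of the plate. I'll check the tip geometry by projection.

```bash
python3 - <<'E'
from h import *
p=np.load('wrist2.npz');im=p['im'].copy();d=p['d']
P=np.array([594.7,-25.4,145.6]);yaw=1.622
tx=np.array([np.cos(yaw),np.sin(yaw),0]);ty=np.array([np.sin(yaw),-np.cos(yaw),0])
def pr(X):
    c=p['R']@X+p['t'];return c[0]/c[2]*p['fx']+p['cx'],c[1]/c[2]*p['fy']+p['cy']
x0,y0,f=230,150,4
big=cv2.resize(im[150:290,230:420,::-1],None,fx=f,fy=f,interpolation=cv2.INTER_CUBIC)
for s in(1,-1):
    q=[pr(P+tx*a+ty*b*s+np.array([0,0,-78])) for a,b in((10,23),(10,35),(-10,35),(-10,23))]
    print(np.round(q).tolist())
    cv2.polylines(big,[((np.array(q)-[x0,y0]+.5)*f).astype(np.int32)],True,(0,255,0),1)
cv2.imwrite('pics/w2z.png',big)
W,u,v=pts(p,d,(d>0)&(d<260))
T=(W-P);a=T@tx;b=T@ty;z=W[:,2]
for s in(1,-1):
    m=(z<90)&(z>66)&(b*s>15)&(b*s<45)&(abs(a)<25)
    print(s,m.sum(),a[m].min(),a[m].max(),(b*s)[m].min(),(b*s)[m].max(),z[m].min())
E
```

```text
[[352.0, 224.0], [371.0, 224.0], [369.0, 253.0], [351.0, 253.0]]
[[279.0, 224.0], [261.0, 224.0], [262.0, 253.0], [280.0, 253.0]]
1 292 -11.357330652516294 11.08438183722612 23.29126774263714 30.90516490672113 66.94281251087313
-1 284 -10.904124000809329 11.089988469535708 22.320891926034637 29.947032290890274 67.1983960272033
```

View pics/w2z.png

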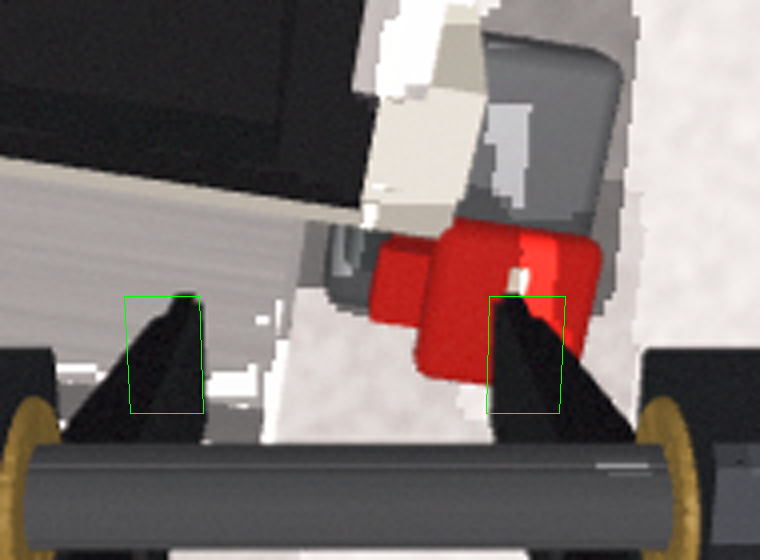

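play_rows --hand 52 --targets '[{"linear": [0,-0.5,0],"turn": 0},{"linear": [0,-0.5,3],"turn": 0},{"linear": [0,-0.5,8],"turn": 0},{"linear": [0,-0.5,13],"turn": 0},{"linear": [0,-0.5,16],"turn": 0},{"linear": [0,-0.5,18],"turn": 0},{"linear": [0,-0.5,20],"turn": 0},{"linear": [0,-0.5,20],"turn": 0},{"linear": [0,-0.5,20],"turn": 0}]'

```text
t: 4.35
eef_pos: [594.2, -24.9, 125.4]
tcp_rot: [3.141, 0.0, 1.623]
ft_force: [0.4, -0.2, 1.1]
opening: 0.551
```

```bash
python3 - <<'E'
from cell import env
import cv2,numpy as np
from h import *
s=env.state();print(s['t'],s['eef_pos'],s['tcp_rot'],s['ft_force'],s['moment'],s['opening']*95)
im,d=env.read_camera('wrist'); cv2.imwrite('pics/w3.png',cv2.resize(im[100:300,180:440,::-1],None,fx=3,fy=3,interpolation=cv2.INTER_CUBIC))
E
```

```text
4.35 [594.24661172 -24.94372175 125.36589371] [3.14116297e+00 1.94047518e-04 1.62279302e+00] [ 0.41895729 -0.19066565  1.11915586] [ 0.08153725 -0.33038723  0.0529791 ] 52.30300521222361
```

View pics/w3.png

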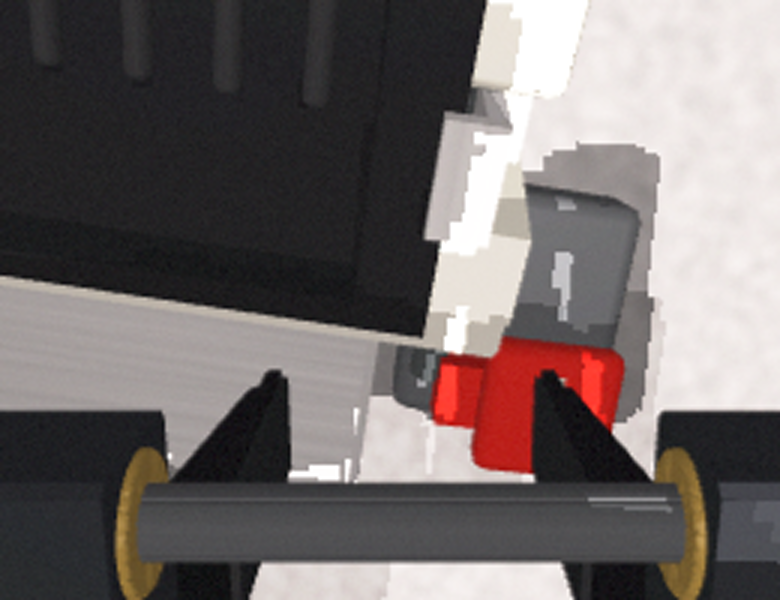

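The finger sits on the key's top with light contact, the stop finger is in front of the plate, and the plate is still seated. I'll press now.

play_rows --targets '[{"linear": [0,0,2],"turn": 0},{"linear": [0,0,4],"turn": 0},{"linear": [0,0,6],"turn": 0},{"linear": [0,0,7.5],"turn": 0},{"linear": [0,0,8],"turn": 0},{"linear": [0,0,8],"turn": 0},{"linear": [0,0,8],"turn": 0},{"linear": [0,0,8],"turn": 0}]'

```text
t: 5.4
eef_pos: [595.0, -24.9, 118.6]
tcp_rot: [3.138, 0.001, 1.623]
ft_force: [1.4, 1.7, 14.7]
opening: 0.546
```

```bash
cat > look.py <<'E'
import sys
from cell import env
import cv2,numpy as np
from h import *
k=sys.argv[1]
s=env.state();print(s['t'],s['eef_pos'],s['tcp_rot'],s['ft_force'],s['moment'],s['opening']*95)
p=env.camera_params('wrist')
im,d=env.read_camera('wrist'); cv2.imwrite(f'pics/w{k}.png',im[:,:,::-1]);np.savez(f'w{k}.npz',im=im,d=d,**p)
K=np.array([623.4,-23.9]);gx=np.array([.087,.996]);gy=np.array([-.996,.087]);O=K+110*gx+133*gy
W,u,v=pts(p,d,d>0);g=np.c_[(W[:,:2]-O)@gx,(W[:,:2]-O)@gy,W[:,2]]
m=red(im)[v,u];print('red top z',np.percentile(g[m][:,2],[50,90,98]))
gray=im[v,u].max(1)
for y in (-60,-30,0,30):
    m=(abs(g[:,1]-y)<4)&(gray<70)&(g[:,0]<-60)&(g[:,2]>50)&(g[:,0]>-125)
    if y==-60: m&=(v<215)
    q=g[m]; 
    if len(q): i=q[:,0].argmin();print('plate front y',y,q[i].round(1),np.percentile(q[:,0],3),q[:,2].max())
im,d=env.read_camera('side');cv2.imwrite(f'pics/s{k}.png',cv2.resize(im[130:230,250:390,::-1],None,fx=5,fy=5,interpolation=cv2.INTER_CUBIC))
E
python3 look.py 4
```

```text
5.4 [595.04537131 -24.94730869 118.57362135] [3.13823796e+00 7.22128243e-04 1.62308600e+00] [ 1.37240431  1.74983955 14.67888453] [ 0.4641116  -0.58438143  0.22900488] 51.901524523759214
red top z [39.76579575 42.66505172 43.57422185]
plate front y -60 [-98.2 -56.4  58.6] -96.29459156782059 75.35639537858832
plate front y -30 [-122.7  -31.6  119.1] -116.3712232934036 157.515643273222
plate front y 0 [-1.08e+02 -1.00e-01  6.84e+01] -105.9742195167723 74.82779106797008
plate front y 30 [-107.9   32.4   69. ] -105.71991399157073 75.18597015508558
```

View pics/w4.png

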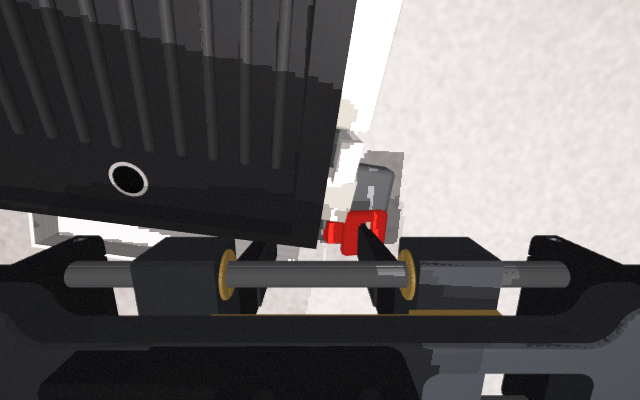

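View pics/s4.png

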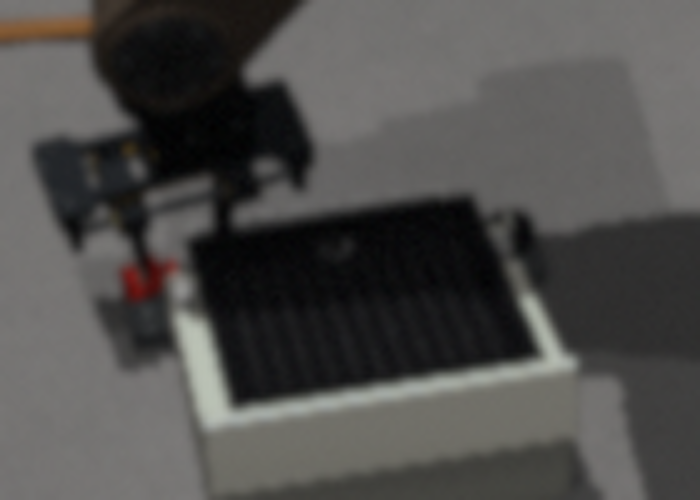

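play_rows --targets '[{"linear": [0,0,-0.3],"turn": 0},{"linear": [0,0,-0.5],"turn": 0},{"linear": [0,0,-0.5],"turn": 0},{"linear": [0,0,-0.5],"turn": 0},{"linear": [0,0,-0.5],"turn": 0},{"linear": [0,0,-0.5],"turn": 0}]'

```text
t: 6.25
eef_pos: [595.0, -25.0, 118.7]
tcp_rot: [3.139, 0.001, 1.623]
ft_force: [2.8, 1.5, 11.2]
opening: 0.547
```

```bash
python3 look.py 5; python3 - <<'E'
import cv2
im=cv2.imread('pics/w5.png');cv2.imwrite('pics/w5z.png',cv2.resize(im[150:290,200:420],None,fx=3.6,fy=3.6,interpolation=2))
E
```

```text
6.25 [594.97471483 -24.95505815 118.67960047] [3.13862627e+00 6.51077625e-04 1.62300651e+00] [ 2.80488809  1.48530211 11.18558893] [ 0.38616231 -0.82775395  0.12768998] 51.953428883653764
red top z [39.73134246 42.6512623  43.4698123 ]
plate front y -60 [-98.1 -56.9  58.7] -96.47857818248568 74.65590182000945
plate front y -30 [-122.5  -31.3  119.5] -116.48956432783785 160.23980584623234
plate front y 0 [-107.6   -0.3   69.6] -105.70894635278499 75.28423604335114
plate front y 30 [-108.    32.7   68.9] -106.04973251699388 74.72790226907644
```

View pics/w5z.png

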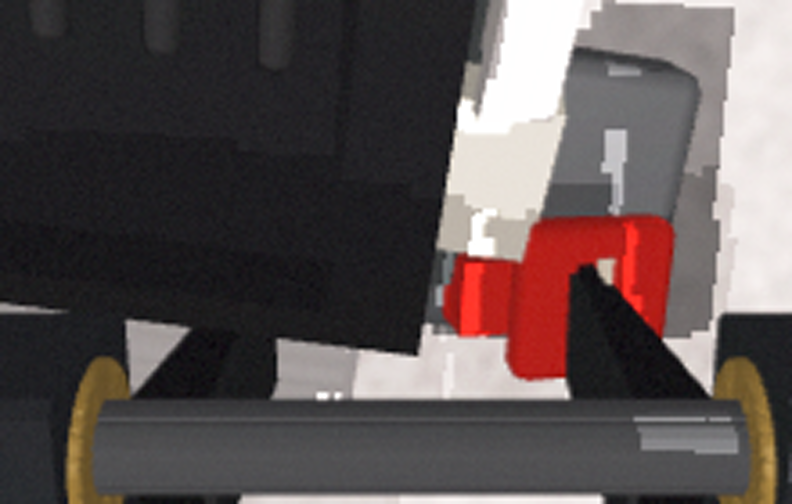

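```bash
python3 -c "
from cell import env
print(env.job_done()); s=env.state(); print(s['t'],s['eef_pos'],s['ft_force'])"
```

```text
the job is handed in; nothing more can be done
None
the job is handed in; nothing more can be done
```

The job is handed in at about 6.3 s. One fingertip holds the red key down and the plate has popped up and rests against the other. I put both fingers in place first, then pressed, so the second finger was already waiting when the plate came free.

**Last checks, just before handing in:**
- **Key:** its top was at about 40 mm, down roughly 8–9 mm, with 11 N on the finger. I had eased that back from 14.7 N.
- **Plate:** its front rim was raised to about 75 mm. The front edge lay square at about x = -108 mm in the grill frame, where the stop finger's front edge was worked out to be (about -107 mm). It did not move between two looks 0.85 s apart.
- **Other things:** the lunch box, bowl, rice paddle and pitcher were not approached. I took no last picture of them.

**What did not fully agree:** the sideways force read +1.5 N, not the roughly -1 N expected from the plate pushing on the finger. I put this down to friction at the key, so contact with the plate is judged from the pictures and positions, not from the force.

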